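# Open the wide supply cupboard on the art-room desk

### The job

Two plywood supply cupboards stand on the art-room desk. Take the handle of the wider cupboard's door and swing that door wide open, to about a right angle, so that the stock can be reached; let go and leave it standing open. Leave the narrower cupboard shut.

Things in the scene. Friction and masses are not known exactly. Their poses are not given: they have to be found in the camera images.
- wide_handle (a point): Grip point on the wide door's handle: an upright round steel bar, 14 mm thick, 170 long, its axis 40 mm before the door's face, by the door's right edge seen from the robot. The point is on the axis, 25 mm below the bar's top end, 207 above the desk; 32 and 88 mm below it posts join bar and door, above them the gap is free. Axes: the door's; z up, -x out of its face, y towards the hinge
- wide_hinge (a point): Point on the upright hinge line of the wide door: its left (+y) edge seen from the robot, in the plane of its outer face, level with wide_handle, which lies 40 mm before it (-x) and 199 mm to its right (-y) in the door's axes. The fixed cupboard is 240 mm wide, 220 deep, 240 high, door towards the robot, flat top with a pot of pens standing on its rear half
- wide_door (a joint): Opening angle of the wide door (white, 234 mm wide, 15 thick, 232 high, 0.6 kg), rad: 0 shut, growing as it opens towards the robot, clockwise seen from above; 1.57 is a right angle, stop at 1.9. It may start slightly ajar. The hinge is light (under 1 N at the handle) and the door stays where it is left
- narrow_door (a joint): Opening angle of the narrow cupboard's door, rad: 0 shut (its start), growing as it opens. That fixed cupboard stands beside the wide one, left or right of it, alike in make, height, depth and handle but 150 mm wide; its handle is 109 mm from its hinge, a jar stands on the rear of its top and a glue gun lies before it

How it is judged:
By the outcome, as a careful person would: the job done as asked, in the order asked, and still so for the second after the job is handed in, with the robot touching nothing.
It also fails if it takes over 42 s, if anything falls off the work surface, if the arm or the gripper's body presses on something with over 40 N, if the wrist force passes 120 N, or if a joint passes its speed limit or range.

### The arm

A 6-joint arm with a two-finger parallel gripper is mounted at the origin on the work surface. World frame = base frame: x ahead of the robot, y to its left, z up, the work surface at z = 0. Lengths are in m, angles in rad, forces in N, time in s.
With the tool pointing down it reaches from about 0.35 to 0.975 m from the base axis. Payload 4.9 kg.
Tool frame: the origin (TCP) lies at the very end of the fingers, on their centre line; the grasp point (between the pads) lies 19 mm behind it (pinch_z is the distance from the TCP to the grasp point, in m); z points along the fingers, y is the line along which they close (so a half turn about z gives the same grasp; the last joint's range is limited). The gripper opens to 85 mm and grips with 20 to 120 N. Pads are 22 mm wide; open, the fingers measure 114 mm over their backs; the gripper's body (76 mm by 85 mm) begins 54 mm behind the grasp point. The pads swing forward as they close: fully open they stand 13 mm farther back than shut.
Start: joints at [-1.242, 0.053, 1.613, -0, 1.476, -0.119], TCP at [0.271, -0.563, 0.231] pointing down, gripper open.
Joint ranges: [-3.01, 3.01], [-1.01, 2.22], [0.06, 2.58], [-1.02, 4.17], [0.09, 2.62], [-3.14, 3.14]. Speed limits (rad/s): [2.57, 2.57, 3.14, 3.14, 3.14, 3.14].

### API

Orientations are given as a unit quaternion [w, x, y, z].
In Python, from plant import * gives the robot as it stands. The module is installed in compiled form; this text tells all that it offers.
- The arm moves only by the tool play_rows, never from a script. Its arguments are lists of equal length, an entry for each row: "linear": the shift along the world's x, y, z in m, a list of three; "turn": the turn about the world's z in degrees. A call has 1 to 8 rows; each row shifts and turns the commanded pose from where the row before left it; what a row does not reach is not made up. A row lasts 1/8 s, in which the tool goes at most 62.5 mm and 10.7 degrees, less where a joint would pass 70% of its speed; a pose out of reach is approached as far as the arm can. A call is refused whole if a number of a shift passes 0.0625 or a number of a turn 10.7, either way. A call with a gripper value outside its range is refused whole. "hand" is the finger opening in m, from 0 to 0.0854, set as the call begins (left out, the last holds). The fingers move at their own pace and stop on an object; the grip force is fixed at half the most. Time passes only in rows, so rows that do not move let the fingers close. It gives the time, the measured TCP pose, the force, the opening and the grip force at its end, in the units of the state.
- state(): the state, without advancing time (a new reading comes with each control period).
- grab_frame(name): name is "scene" or "top" or "wrist"; returns the picture (400x640x3 uint8, red, green, blue); there is no depth.
- camera_info(name): a dict with "camera_matrix" (3x3 intrinsics, pixels), "distortion" ([k1, k2, p1, p2, k3] as OpenCV has them; the pictures are not rectified), "origin" and "attitude" of the camera in the world; the wrist camera has in their place "mount" (4x4, takes a point from camera to tool coordinates, whose origin is the TCP and whose axes are the flange's). Camera axes: x right, y down, z forward; pixel columns grow to the right and rows downward; lengths in m; the calibration is good to about 2 mm. A picture is of the moment at which its call begins: read the wrist's pose just before it. camera_info takes no time and is no camera call.
- job_done(): hands the job in; it is judged then, once.
Trained networks look in the newest picture that a camera, given by its name, has taken for a name from the list of things; names that differ only in an ending like _2 or _b are one class to them, and where a whole thing is asked for, a point or a joint stands for the part that bears it (a point fixed in the world has none). Each returns a list of dicts, best first, with "p" (0 to 1); they miss things now and then, are a little off and sometimes report something else, mostly with a low value. They report only what shows in the picture. A call takes as long as a camera call.
- trace(camera, thing): "region" (400x640 bool, what is visible of it) and "location" ([column, row] in pixels, amid what is visible of it).
The state is a dict: "time": time; "joint_pos": joint angles; "joint_vel": joint speeds; "joint_efforts": joint torques, N m; "tool_pos": TCP position; "tool_rot": TCP orientation; "contact_force": force on the tool from outside, world axes, zero at the start; "ft_torque": the same for the moment, N m; "gripper_width": opening from 0.0 (shut) to 1.0 (fully open); "grasp_force": force on a finger pad.
Only numpy, scipy, OpenCV 4.12 (cv2) and the standard library are available. Lean on these libraries where they do the work, as an engineer would, in place of code of your own. Each camera call takes 0.05 s, during which the arm holds its last target. There are 200 camera calls.

## Working session

There is one attempt and no reset: what is moved stays moved. The work goes in short steps, Python scripts to look and compute and a tool call to move; the robot and the scene stay as the last step left them, time stands still between calls to the robot, and variables do not carry over. Pictures are saved under pics/ and viewed, at most 10 in all, crops included, and the job is handed in when it is done.

Besides the shell and the picture viewer there is one more tool, called after ">>>" as name(argument=value, ...), one argument or row to a line, values as JSON. play_rows: Moves the arm, as the interface text tells. Its arguments: {"type":"object","properties":{"linear":{"type":"array","items":{"type":"array","items":{"type":"number"}}},"turn":{"type":"array","items":{"type":"number"}},"hand":{"type":"number"}},"required":["linear","turn"]}

```bash
mkdir -p pics
cat > h.py <<'E'
from plant import *
import numpy as np, cv2
from scipy.spatial.transform import Rotation as R
def cam(n, st=None):
    c=camera_info(n); K=np.array(c["camera_matrix"],float); D=np.array(c["distortion"],float)
    if "mount" in c:
        st=st or state(); q=np.array(st["tool_rot"]); T=np.eye(4); T[:3,:3]=R.from_quat(q[[1,2,3,0]]).as_matrix(); T[:3,3]=st["tool_pos"]
        M=T@np.array(c["mount"]); return K,D,M[:3,3],M[:3,:3]
    a=np.array(c["attitude"],float); o=np.array(c["origin"],float)
    Rm=a if a.shape==(3,3) else R.from_quat(a[[1,2,3,0]]).as_matrix()
    return K,D,o,Rm
def ray(C,p):
    K,D,o,Rm=C; u=cv2.undistortPoints(np.array([[p]],float),K,D)[0,0]
    d=Rm@np.array([u[0],u[1],1]); return o,d/np.linalg.norm(d)
def onz(C,p,z):
    o,d=ray(C,p); return o+d*(z-o[2])/d[2]
def proj(C,P):
    K,D,o,Rm=C; pc=(np.atleast_2d(P)-o)@Rm
    return cv2.projectPoints(pc,np.zeros(3),np.zeros(3),K,D)[0][:,0]
def tri(rs):
    A=0;b=0
    for o,d in rs:
        m=np.eye(3)-np.outer(d,d);A=A+m;b=b+m@o
    return np.linalg.solve(A,b)
E
python3 - <<'E'
from h import *
np.set_printoptions(precision=4,suppress=True)
print(state())
for n in ["scene","top","wrist"]:
    im=grab_frame(n); cv2.imwrite(f"pics/{n}0.png",im[:,:,::-1]); np.save(f"pics/{n}0.npy",im)
    C=cam(n); print(n,C[0].tolist(),C[2],C[3])
    for t in ["wide_handle","wide_hinge","wide_door","narrow_door"]:
        for r in trace(n,t)[:3]:
            ys,xs=np.nonzero(r["region"]); print(n,t,round(r["p"],2),r["location"],xs.min() if len(xs) else 0,xs.max() if len(xs) else 0,ys.min() if len(xs) else 0,ys.max() if len(xs) else 0,len(xs))
E
```

```text
{'time': 0.0, 'joint_pos': array([-1.242 ,  0.0534,  1.6143, -0.    ,  1.476 , -0.119 ]), 'joint_vel': array([ 0.0002,  0.0025, -0.0014, -0.0006, -0.0002, -0.    ]), 'joint_efforts': array([  0.001 , -39.3674, -37.0178,   0.0001,   0.0069,   0.    ]), 'tool_pos': array([ 0.2704, -0.5628,  0.23  ]), 'tool_rot': array([-0.001 ,  0.975 ,  0.2221, -0.0001]), 'contact_force': array([0.3968, 0.1803, 0.329 ]), 'ft_torque': array([-0.0263,  0.0048, -0.0136]), 'grasp_force': 0.0, 'gripper_width': 0.9998898585560021}
scene [[395.76378988569553, 0.0, 319.26982568193824], [0.0, 395.76378988569553, 197.26998896031782], [0.0, 0.0, 1.0]] [0.5264 0.3857 0.9416] [[-0.9615 -0.2481  0.1182]
 [-0.2745  0.8454 -0.4582]
 [ 0.0137 -0.473  -0.881 ]]
scene wide_handle 0.84 [333.1, 136.5] 317 367 81 204 2271
scene wide_hinge 0.64 [337.3, 139.5] 317 367 81 203 2163
scene wide_door 0.65 [331.9, 135.1] 316 367 81 204 2405
scene narrow_door 0.9 [282.7, 286.3] 262 311 242 335 2046
top [[385.8891161679936, 0.0, 322.83936333986884], [0.0, 385.8891161679936, 196.0349507384526], [0.0, 0.0, 1.0]] [0.539  0.0066 1.0701] [[-0.0227 -0.9929  0.117 ]
 [-0.9997  0.022  -0.0071]
 [ 0.0045 -0.1171 -0.9931]]
top wide_handle 0.7 [408.2, 198.0] 350 463 188 221 1967
top wide_hinge 0.7 [410.1, 197.9] 350 465 187 221 2064
top wide_door 0.79 [410.4, 201.8] 351 465 188 220 1954
top narrow_door 0.87 [244.0, 200.4] 200 275 189 219 1190
wrist [[313.6323420546764, 0.0, 326.33340101681335], [0.0, 313.6323420546764, 197.48466179765387], [0.0, 0.0, 1.0]] [ 0.3438 -0.5281  0.374 ] [[ 0.433  -0.8553 -0.2846]
 [-0.9014 -0.4109 -0.1366]
 [-0.0001  0.3156 -0.9489]]
```

Run:
```python
import cv2,numpy as np
a=cv2.imread("pics/scene0.png");b=cv2.imread("pics/top0.png")
cv2.imwrite("pics/topc.png",cv2.resize(b[120:270,180:500],None,fx=2.5,fy=2.5,interpolation=cv2.INTER_CUBIC))
cv2.imwrite("pics/scenec.png",cv2.resize(a[60:360,200:480],None,fx=2,fy=2,interpolation=cv2.INTER_CUBIC))
```

```text
(no output)
```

View pics/topc.png

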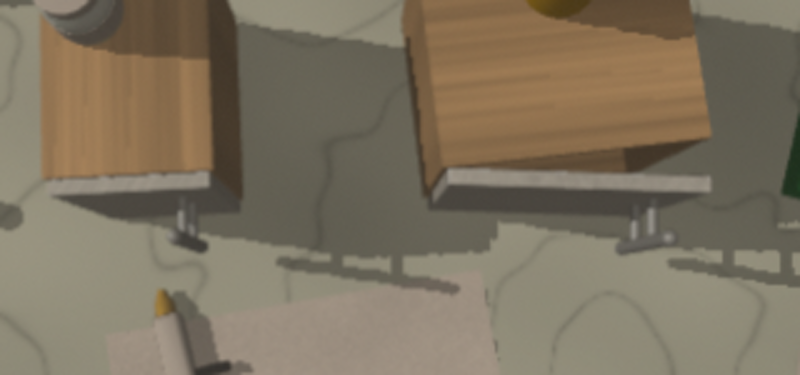

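View pics/scenec.png

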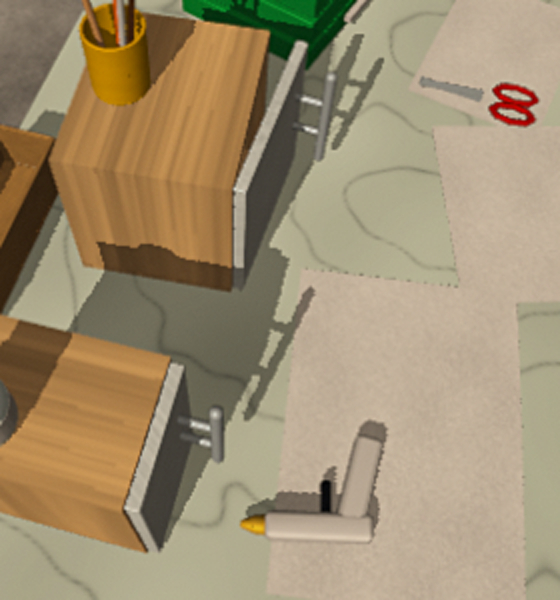

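View pics/top0.png

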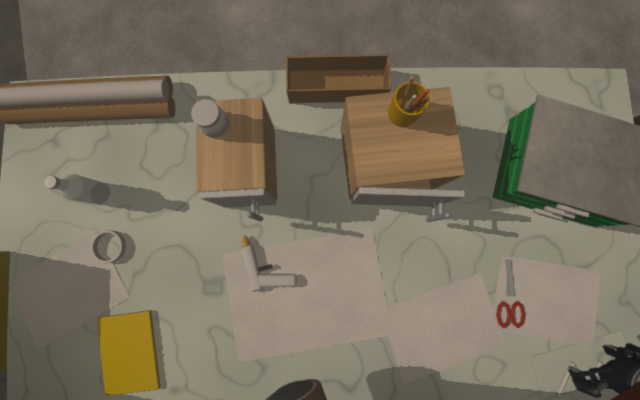

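The narrower cupboard is left of the wide one, and the wide door stands ajar on its left hinge. In `top`, the bar's top end is near (449,215) and the door's top edge runs from about (355,195) to (464,195). In `scene`, the bar's top is near (365,98). Next I'll fit a door model to these points and check it as an overlay.

```bash
cat > fit.py <<'E'
from h import *
from scipy.optimize import least_squares
np.set_printoptions(precision=4,suppress=True)
Cs={n:cam(n) for n in("scene","top")}
# door frame: origin hinge at desk level, e=inward normal (+x), l=towards hinge(+y)
def pts(p):
    hx,hy,a=p; ex=np.array([np.cos(a),np.sin(a),0]); ey=np.array([-np.sin(a),np.cos(a),0]); h=np.array([hx,hy,0]); z=np.array([0,0,1.])
    f=lambda x,y,zz:h+ex*x+ey*y+z*zz
    return dict(bt=f(-.04,-.199,.232),bb=f(-.04,-.199,.062),fl=f(0,0,.236),fr=f(0,-.234,.236),bl=f(.015,0,.236),br=f(.015,-.234,.236),fl0=f(0,0,.004),fr0=f(0,-.234,.004),grip=f(-.04,-.199,.207))
E
python3 - <<'E'
from fit import *
T=lambda x,y:(180+x/2.5,120+y/2.5); S=lambda x,y:(200+x/2,60+y/2)
ob={"top":dict(bt=T(670,238),bb=T(624,247),fl=T(435,187),fr=T(710,190),br=T(710,178),bl=T(448,170)),
"scene":dict(bt=S(331,74),bb=S(320,158),fl=S(245,191),fr=S(307,43))}
for k in("bt","bb","fl","fr"): print(k,tri([ray(Cs[n],ob[n][k]) for n in Cs]))
def res(p):
    P=pts(p); return np.concatenate([(proj(Cs[n],P[k])[0]-ob[n][k]) for n in Cs for k in ob[n]])
s=least_squares(res,[.55,-.1,0],loss="soft_l1"); print(s.x,res(s.x).reshape(-1,2))
np.save("p.npy",s.x)
P=pts(s.x); print(P["grip"])
for n,(x,y,w,h,f) in dict(top=(340,170,135,60,5.5),scene=(305,70,80,145,4)).items():
    im=cv2.imread(f"pics/{n}0.png")[y:y+h,x:x+w]; im=cv2.resize(im,None,fx=f,fy=f,interpolation=cv2.INTER_CUBIC)
    raw=im.copy()
    for a,b in [("bt","bb"),("fl","fr"),("bl","br"),("fl","fl0"),("fr","fr0"),("fl0","fr0")]:
        q=[(proj(Cs[n],P[k])[0]-[x,y]+.5)*f for k in(a,b)]; cv2.line(im,*[tuple(int(v) for v in t) for t in q],(0,0,255),1)
    cv2.imwrite(f"pics/ov_{n}.png",im if n=="scene" else np.vstack([im]))
a=cv2.imread("pics/ov_top.png");b=cv2.imread("pics/ov_scene.png"); 
b=cv2.resize(b,None,fx=.45/.45,fy=1)
print(a.shape,b.shape)
E
```

```text
bt [ 0.5897 -0.2719  0.235 ]
bb [ 0.5893 -0.281   0.0584]
fl [ 0.637  -0.0651  0.2602]
fr [ 0.6294 -0.3089  0.2385]
[ 0.6391 -0.0773 -0.0455] [[ 0.1088  0.1336]
 [-1.4745  0.8643]
 [ 1.0062  1.7669]
 [ 0.1641  0.1275]
 [ 0.61   -0.3522]
 [-2.0996  0.5087]
 [ 4.5553 -0.3903]
 [ 0.6001  0.8962]
 [ 0.4604 -1.0628]
 [-0.5634 -0.4051]]
[ 0.5901 -0.2743  0.207 ]
(330, 742, 3) (580, 320, 3)
```

View pics/ov_top.png

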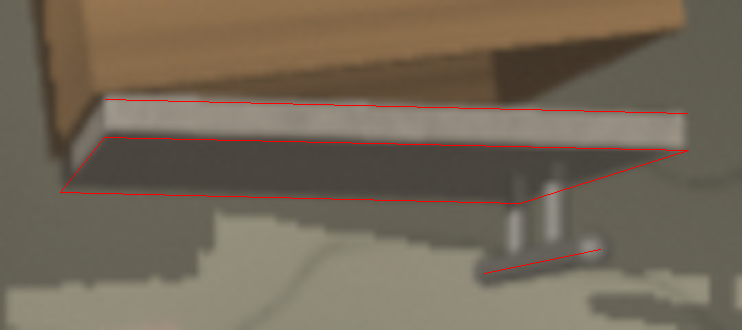

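View pics/ov_scene.png

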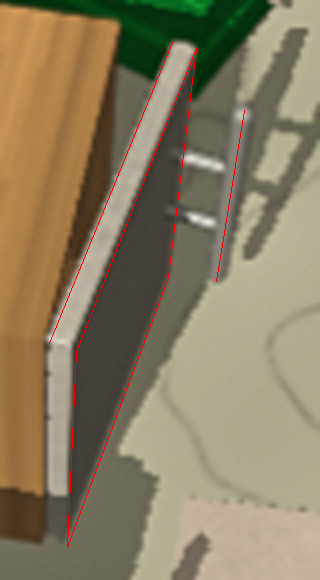

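The overlay fits both views well: the bar, the front edge and the door bottom all line up to about 1 px. The grip point is about (0.590, -0.274, 0.207), with the triangulated bar top at z 0.235. The hinge is at (0.639, -0.077) and the door's yaw is -0.046. I'll close the fingers along the door's y, with the wrist turned +151° so the last joint stays mid-range.

>>> play_rows(
  linear=[
    [0.02,0.025,0.0125],
    [0.02,0.025,0.0125],
    [0.02,0.025,0.0125],
    [0.02,0.025,0.0125],
    [0.02,0.025,0.0125],
    [0.02,0.025,0.0125],
    [0.02,0.025,0.0125],
    [0.02,0.025,0.0125],
  ],
  turn=[10,10,10,10,10,10,10,10],
  hand=0.085,
)

```text
time: 1.75
tool_pos: [0.4311, -0.3625, 0.3318]
tool_rot: [0.0, 0.602, 0.799, -0.0]
contact_force: [0.5, -0.6, 0.2]
gripper_width: 0.997
grasp_force: 0.0
```

Run:
```python
from fit import *
T=lambda x,y:(180+x/2.5,120+y/2.5)
# closed yaw from cupboard front top edge (z .24) right corner, left end at hinge; and from right side top edge
rf=onz(Cs["top"],T(710,135),.24); rb=onz(Cs["top"],T(690,8),.24)
p=np.load("p.npy"); cf=p[:2]+0
print(rf,rb)
lf=onz(Cs["top"],(340+95/5.5,170+90/5.5),.24); rf2=onz(Cs["top"],(340+685/5.5,170+27/5.5),.24)
print(lf,rf2)
d=lf-rf2; print("yaw front edge",np.arctan2(-d[0],d[1])); d=rb-rf; print("yaw side",np.arctan2(d[1],d[0]))
s=state(); print(s["joint_pos"],s["tool_pos"],s["tool_rot"])
```

```text
[ 0.6788 -0.3116  0.24  ] [ 0.7946 -0.3017  0.24  ]
[ 0.6563 -0.0747  0.24  ] [ 0.6768 -0.3127  0.24  ]
yaw front edge 0.08571833289524378
yaw side 0.0857786663667431
[-0.8312 -0.1343  1.6293 -0.      1.6463 -1.1101] [ 0.4311 -0.3625  0.3318] [ 0.0001  0.6019  0.7985 -0.    ]
```

>>> play_rows(
  linear=[
    [0.02,0.011,0],
    [0.02,0.011,0],
    [0.02,0.011,0],
    [0.02,0.011,0],
    [0.02,0.011,0],
    [0.02,0.011,0],
    [0.02,0.011,0],
    [0.019,0.0115,0],
  ],
  turn=[8.9,8.9,8.9,8.9,8.9,8.9,8.9,8.9],
)

```text
time: 2.75
tool_pos: [0.5903, -0.2745, 0.3313]
tool_rot: [-0.0, 0.025, 1.0, -0.0]
contact_force: [0.3, -0.1, -0.6]
gripper_width: 0.996
grasp_force: 0.0
```

Run:
```python
from h import *
s=state(); print(s["joint_pos"],s["tool_pos"],s["tool_rot"])
im=grab_frame("scene"); C=cam("scene")
P=np.array([[.590,-.274,.232],[*s["tool_pos"]],[.590,-.274,.188]])
q=proj(C,P);print(q)
cv2.imwrite("pics/s1.png",cv2.resize(im[40:240,260:440,::-1],None,fx=3,fy=3))
```

```text
[-5.49461984e-01  7.41210869e-02  1.42611169e+00 -7.48724204e-05
  1.64135794e+00 -2.07052069e+00] [ 0.59025329 -0.27446812  0.33126839] [-1.78672685e-05  2.48688861e-02  9.99690721e-01 -3.28054559e-05]
[[365.62711403  97.2258972 ]
 [370.74593461  65.53032439]
 [363.59922496 109.4901821 ]]
```

View pics/s1.png

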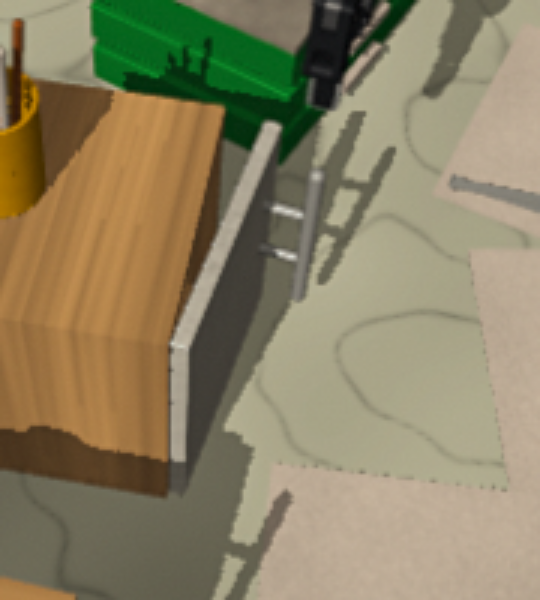

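The gripper hangs above the bar: a fingertip shows at crop (325,95) and the bar's top is at (317,172). I'll go straight down to the grip height.

>>> play_rows(
  linear=[
    [0,0,-0.02],
    [0,0,-0.02],
    [0,0,-0.02],
    [0,0,-0.02],
    [0,0,-0.02],
    [0,0,-0.02],
    [0,0,-0.015],
    [0,0,-0.007],
  ],
  turn=[0,0,0,0,0,0,0,0],
)

```text
time: 3.8
tool_pos: [0.5893, -0.2746, 0.1878]
tool_rot: [-0.001, 0.027, 1.0, 0.0]
contact_force: [-0.6, 0.0, -0.0]
gripper_width: 1.0
grasp_force: 0.0
```

>>> play_rows(
  linear=[
    [0,0,0],
    [0,0,0],
    [0,0,0],
    [0,0,0],
    [0,0,0],
    [0,0,0],
  ],
  turn=[0,0,0,0,0,0],
  hand=0,
)

```text
time: 4.55
tool_pos: [0.5899, -0.2753, 0.1901]
tool_rot: [0.001, 0.027, 1.0, -0.001]
contact_force: [-0.2, -1.0, 3.3]
gripper_width: 0.15
grasp_force: 58.4
```

Gripped: the opening is 13 mm and the pad force is 58 N. Now the arc about the hinge.

Run:
```python
import numpy as np
h=np.array([.6391,-.0773]); r=np.array([.5901,-.2743])-h
N=24; tot=-83.5
R=lambda a:np.array([[np.cos(a),-np.sin(a)],[np.sin(a),np.cos(a)]])
P=np.array([h+R(np.radians(tot*i/N))@r for i in range(N+1)])
Q=np.round(P-P[0],4); d=np.diff(np.round(Q,4),axis=0)
for k in range(3): print([[round(float(a),4),round(float(b),4),0] for a,b in d[8*k:8*k+8]],P[8*k+8])
print(tot/N)
```

```text
[[-0.0119, 0.0033, 0], [-0.0116, 0.0041, 0], [-0.0114, 0.0047, 0], [-0.011, 0.0055, 0], [-0.0108, 0.0061, 0], [-0.0103, 0.0067, 0], [-0.0099, 0.0073, 0], [-0.0094, 0.008, 0]] [ 0.5037893  -0.22863081]
[[-0.0089, 0.0085, 0], [-0.0084, 0.009, 0], [-0.0079, 0.0095, 0], [-0.0072, 0.01, 0], [-0.0067, 0.0103, 0], [-0.006, 0.0108, 0], [-0.0053, 0.0111, 0], [-0.0046, 0.0115, 0]] [ 0.44878693 -0.14794655]
[[-0.0039, 0.0116, 0], [-0.0033, 0.0119, 0], [-0.0025, 0.0121, 0], [-0.0017, 0.0122, 0], [-0.001, 0.0123, 0], [-0.0003, 0.0123, 0], [0.0005, 0.0123, 0], [0.0012, 0.0123, 0]] [ 0.43781939 -0.05091601]
-3.4791666666666665
```

>>> play_rows(
  linear=[
    [-0.012,0.0035,0],
    [-0.0115,0.004,0],
    [-0.0115,0.0045,0],
    [-0.011,0.0055,0],
    [-0.011,0.006,0],
    [-0.01,0.0065,0],
    [-0.01,0.0075,0],
    [-0.0095,0.008,0],
  ],
  turn=[-3.5,-3.5,-3.5,-3.5,-3.5,-3.5,-3.5,-3.5],
)

```text
time: 5.55
tool_pos: [0.5044, -0.2277, 0.1901]
tool_rot: [0.002, 0.269, 0.963, 0.002]
contact_force: [5.9, 6.3, 2.1]
gripper_width: 0.147
grasp_force: 58.8
```

>>> play_rows(
  linear=[
    [-0.009,0.0085,0],
    [-0.0085,0.009,0],
    [-0.008,0.0095,0],
    [-0.007,0.01,0],
    [-0.0065,0.0105,0],
    [-0.006,0.011,0],
    [-0.005,0.011,0],
    [-0.004,0.0115,0],
  ],
  turn=[-3.5,-3.5,-3.5,-3.5,-3.5,-3.5,-3.5,-3.5],
)

```text
time: 6.55
tool_pos: [0.4515, -0.1468, 0.1901]
tool_rot: [0.003, 0.494, 0.87, 0.003]
contact_force: [11.5, 4.0, -0.8]
gripper_width: 0.146
grasp_force: 58.7
```

>>> play_rows(
  linear=[
    [-0.003,0.0115,0],
    [-0.0025,0.012,0],
    [-0.0015,0.012,0],
    [-0.001,0.012,0],
    [-0.0005,0.0125,0],
    [0,0.0125,0],
    [0.0005,0.0125,0],
    [0.0015,0.0125,0],
  ],
  turn=[-3.5,-3.5,-3.5,-3.5,-3.5,-3.5,-3.5,-3.5],
)

```text
time: 7.55
tool_pos: [0.4418, -0.0502, 0.1901]
tool_rot: [-0.001, 0.69, 0.724, -0.001]
contact_force: [-4.4, -0.2, 6.2]
gripper_width: 0.147
grasp_force: 59.4
```

>>> play_rows(
  linear=[
    [0,0,0],
    [0,0,0],
    [0,0,0],
  ],
  turn=[0,0,0],
)

```text
time: 7.92
tool_pos: [0.4418, -0.0502, 0.1901]
tool_rot: [-0.001, 0.689, 0.725, -0.0]
contact_force: [-6.2, 2.6, 6.5]
gripper_width: 0.147
grasp_force: 59.4
```

Run:
```python
from h import *
np.set_printoptions(precision=4,suppress=True)
s=state(); print(s["joint_pos"],s["tool_pos"],s["tool_rot"],s["contact_force"])
h=np.array([.6391,-.0773]); r0=np.array([.5901,-.2743])-h; r=s["tool_pos"][:2]-h
a=np.arctan2(r[1],r[0])-np.arctan2(r0[1],r0[0]); print((a+np.pi)%(2*np.pi)-np.pi, np.linalg.norm(r0),np.linalg.norm(r))
```

```text
[-0.2811 -0.3738  2.0602  0.0006  1.4577 -0.3322] [ 0.4418 -0.0502  0.1901] [-0.0012  0.6888  0.7249 -0.0003] [-6.2241  2.6491  6.4505]
-1.4637641111180368 0.20300246303924493 0.19911960339478052
```

The door has turned 1.46 rad on top of about 0.13 ajar. I'll release, then rise.

>>> play_rows(
  linear=[
    [0,0,0],
    [0,0,0],
    [0,0,0],
    [0,0,0],
    [0,0,0],
    [0,0,0],
  ],
  turn=[0,0,0,0,0,0],
  hand=0.085,
)

```text
time: 8.68
tool_pos: [0.4426, -0.0509, 0.1893]
tool_rot: [0.0, 0.689, 0.725, 0.0]
contact_force: [-0.6, -0.1, 0.4]
gripper_width: 0.993
grasp_force: 0.0
```

>>> play_rows(
  linear=[
    [0,0,0.01],
    [0,0,0.02],
    [0,0,0.025],
    [0,0,0.025],
    [0,0,0.025],
    [0,0,0.025],
    [0,0,0.02],
    [0,0,0],
  ],
  turn=[0,0,0,0,0,0,0,0],
)

```text
time: 9.68
tool_pos: [0.4434, -0.0511, 0.3422]
tool_rot: [0.002, 0.689, 0.725, 0.001]
contact_force: [-0.4, 0.1, -0.2]
gripper_width: 0.994
grasp_force: 0.0
```

>>> play_rows(
  linear=[
    [0,-0.03,0],
    [0,-0.03,0],
    [0,-0.03,0],
    [0,-0.03,0],
    [0,-0.03,0],
    [0,-0.03,0],
    [0,0,0],
    [0,0,0],
  ],
  turn=[0,0,0,0,0,0,0,0],
)

```text
time: 10.68
tool_pos: [0.4424, -0.2303, 0.3385]
tool_rot: [-0.001, 0.689, 0.725, 0.0]
contact_force: [0.7, 0.7, 0.7]
gripper_width: 0.998
grasp_force: 0.0
```

Run:
```python
from fit import *
a=grab_frame("scene")[:,:,::-1]; b=grab_frame("top")[:,:,::-1]
p=np.load("p.npy"); P=pts([p[0],p[1],.086-1.57])
out=[]
for n,im in(("scene",a),("top",b)):
    im=cv2.resize(im,None,fx=1.25,fy=1.25)
    for k,l in [("bt","bb"),("fl","fr")]:
        q=[proj(Cs[n],P[j])[0]*1.25 for j in(k,l)]; cv2.line(im,*[tuple(int(v) for v in t) for t in q],(0,0,255),1)
    out.append(im)
cv2.imwrite("pics/end.png",np.hstack([out[0][50:450,250:600],out[1][50:450,200:620]]))
```

```text
(no output)
```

View pics/end.png

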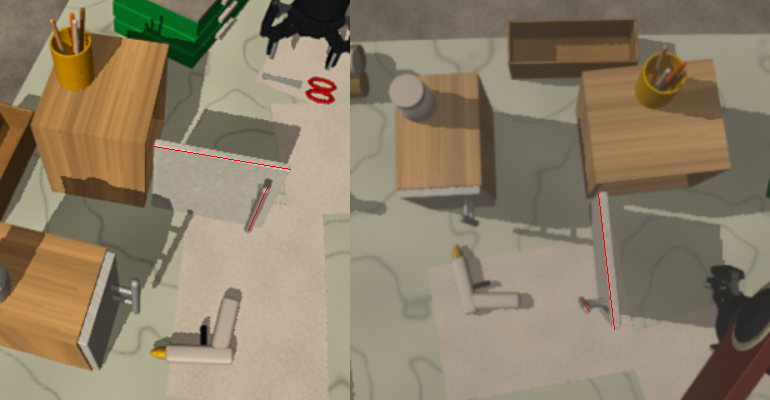

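The wide door stands open at a right angle. Its top edge (right view, (600,195) to (615,328)) matches the 1.57 rad model lines. The narrow door is shut, the pot and jar still stand, and the gripper is clear, so I'll hand the job in.

```bash
python3 -c "
from plant import *
print(job_done())"
```

```text
the job is handed in; nothing more can be done
None
```

The wide cupboard's door stands open at about a right angle (about 1.6 rad by my measurement), released and with the gripper clear. The narrow cupboard is still shut, and the job was handed in at about 11 s.

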